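# Air the herb propagator: move its vent stay to the third hole

## Task

Air the herb propagator: its glazed vent is shut, with the slot of the metal stay on the roof over the pin. Take the stay by its ball knob, lift it off the pin, let the vent lean out and drop the third of the four round holes (counted from the vent) over the pin, so that the stay lies fully down on the pin's collar and holds the vent. Keep hold of the stay meanwhile so that the vent never falls open, do not force the stay down on the pin, let go at the end, and leave the mug, the mill and the tumbler beside the propagator where they stand.

Things in the scene. Friction and masses are not known exactly. Their poses are not given: they have to be found in the camera images.
- propagator: Fixed oak and glass herb propagator, 252 x 310 mm, roof z = 195 mm. Origin: centre of its foot; x to its back, y left, z up; the vent closes its front. Mid-roof (y = 0) a steel pin, 8 mm thick, 14 tall, flat on top, stands on a 16 mm collar with its top at z = 217.5. Its foot is slotted: the pin was clamped anywhere from x = -14.5 to 3.5 mm, never measured; find it by touch or sight.
- vent (a joint): The vent: glazed oak flap, 308 mm wide, 170 mm high, 0.3 to 0.55 kg, hinged at its foot along y at x = -122, z = 35 mm of the propagator's frame. 0 = shut, upright; positive (rad) = its top leans out to -x. It falls open by its weight (stop at 1.2) unless the stay holds it; on the third round hole it stands at 0.34 to 0.46, as the pin is set (holes are 0.13 to 0.15 apart).
- stay: Flat steel bar, 262 x 20 x 5 mm, 0.16 kg, along the propagator's x over the roof. Origin: its pivot on the vent, 185 mm above the vent's hinge (shut: x = -122, z = 220 mm of the propagator), in the bar's middle plane; x along the bar to the knob, z up. A slot 30 x 10 mm centred at x = 116.5, round 10 mm holes at 140.5, 164.5, 188.5, 212.5 mm. Swings freely up and down, and 0.12 rad sideways.
- stay_knob (a point): Centre of the brass ball knob, 18 mm across, on an 8 mm stem at x = 244.5 mm of the stay, 26 mm above the bar's middle plane. Take hold here, fingers on the two sides across the bar. Raising it raises the holes in proportion to their distance from the pivot; moving it along the propagator's x draws in or lets out the vent.
- stay_slot (a point): Centre of the stay's slot (30 mm along the bar, 10 mm across), on the bar's underside, 128 mm from the knob along the bar. At the start the pin stands in it, anywhere along it, and the bar rests on the collar.
- stay_hole3 (a point): Centre of the third round hole, on the bar's underside, 72 mm from the slot's centre and 56 mm from the knob along the bar: the one to put over the pin. Only 2 mm wider than the pin: beside the hole the bar stands on the pin's top, 14 mm too high, so feel along for the drop. Fully home, the underside lies on the collar.
- mug: White cup, 63 x 88 x 52 mm, beside the propagator on its left; origin at its foot. Bystander.
- mill: Glass and grey pepper mill, 44 mm across, 90 mm tall, beside the propagator on its right; origin at its foot. Bystander.
- tumbler: Small glass tumbler, 51 mm across, 58 mm tall, beside the propagator on its right; origin at its foot. Bystander.

How it is judged:
By the outcome, as a careful person would: the job done as asked, in the order asked, and still so for the second after the job is handed in, with the robot touching nothing.
It also fails if it takes over 51 s, if anything falls off the work surface, if the arm or the gripper's body presses on something with over 40 N, if the wrist force passes 120 N, or if a joint passes its speed limit or range.

## Robot

A 6-joint arm with a two-finger parallel gripper is mounted at the origin on a cart in front of the work surface, level with it; the furniture and walls round the work are solid. World frame = base frame: x ahead of the robot, y to its left, z up, the work surface at z = 0. Lengths are in mm, angles in rad, forces in N, time in s.
With the tool pointing down it reaches from about 350 to 875 mm from the base axis. Payload 4.2 kg.
Tool frame: the origin (TCP) lies midway between the tips of the shut fingers; the grasp point (between the pads) lies 19 mm behind it; z points along the fingers, y is the line along which they close (so a half turn about z gives the same grasp; the last joint's range is limited). The gripper opens to 85 mm and grips with 20 to 120 N. Pads are 22 mm wide; open, the fingers measure 114 mm over their backs; the gripper's body (76 mm by 85 mm) begins 54 mm behind the grasp point. The pads swing forward as they close: fully open they stand 13 mm farther back than shut.
Start: joints at [-0.949, 0.385, 0.008, 0, -1.194, -0.259], TCP at [221.822, -584.289, 231.312] pointing down, gripper open.
Joint ranges: [-3.14, 3.14], [-1.21, 2.06], [-1.07, 1.41], [-3.16, 2.05], [-2.99, -0.16], [-3.1, 3.1]. Speed limits (rad/s): [2.79, 2.79, 3.14, 3.14, 3.14, 3.14].

## Interface

Orientations are given as a unit quaternion [x, y, z, w].
In Python, from bench import read_state, get_image, job_done gives the robot as it stands.
- The arm moves only by the tool servo_tool, never from a script. Its arguments are lists of equal length, an entry for each row: "rotation": the turn, a rotation vector about the world's x, y, z scaled (see below), a list of three; "slide": the shift along the world's x, y, z scaled (see below), a list of three; "grip": the opening, from -1 (shut) to 1 (fully open). In form: {"rotation": [[rx, ry, rz], ...], "slide": [[tx, ty, tz], ...], "grip": [grip, ...]}. A call has 1 to 8 rows; each row is the pose to reach, as a shift and turn from the pose commanded when the call began, turning the shorter way round; what a row does not reach only later rows make up. The controller multiplies each number of a shift by 0.2 m and each number of a turn by 360 degrees. A row lasts 1/8 s, in which the tool goes at most 62.5 mm and 10.7 degrees, less where a joint would pass 70% of its speed; a pose out of reach is approached as far as the arm can. A call with a number of a shift or a turn outside -1 to 1 is refused whole. A call with a gripper value outside its range is refused whole. The fingers move at their own pace and stop on an object; the grip force is fixed at half the most. Time passes only in rows, so rows that repeat a pose let the fingers close. It gives the time, the measured TCP pose, the force, the opening and the grip force at its end, in the units of the state.
- read_state(): the state, without advancing time (a new reading comes with each control period).
- get_image(name): name is "scene" or "top"; returns a dict with "image" (384x512x3 uint8, red, green, blue), "depth" (384x512 float32, mm along the optical axis (not along the pixel's ray), 0 where there is no reading), "camera_matrix" (3x3 intrinsics, pixels), "rvec" (rotation vector, rad) and "tvec" (3), from world to camera coordinates, as OpenCV has them. Camera axes: x right, y down, z forward; pixel columns grow to the right and rows downward; lengths in mm; the calibration is good to about 2 mm. A picture is of the moment at which its call begins.
- job_done(): hands the job in; it is judged then, once.
The state is a dict: "clock": time; "joints": joint angles; "joint_vel": joint speeds; "joint_efforts": joint torques, N m; "position": TCP position; "ee_rot": TCP orientation; "contact_force": force on the tool from outside, world axes, zero at the start; "wrist_torque": the same for the moment, N m; "gripper_width": finger opening in mm; "grasp_force": force on a finger pad.
Only numpy, scipy, OpenCV 4.12 (cv2) and the standard library are available. Lean on these libraries where they do the work, as an engineer would, in place of code of your own. Each camera call takes 0.05 s, during which the arm holds its last target. There are 200 camera calls.

## Working session

There is one attempt and no reset: what is moved stays moved. The work goes in short steps, Python scripts to look and compute and a tool call to move; the robot and the scene stay as the last step left them, time stands still between calls to the robot, and variables do not carry over. Pictures are saved under pics/ and viewed, at most 10 in all, crops included, and the job is handed in when it is done.

Besides the shell and the picture viewer there is one more tool, called after "Request:" by a JSON object that holds its "name" and its "arguments", one argument or row to a line. servo_tool: Moves the arm, as the interface text tells. Shifts and turns lie within -1 to 1; 1 stands for 0.2 m of shift or 360 degrees of turn. Its arguments: {"type":"object","properties":{"rotation":{"type":"array","items":{"type":"array","items":{"type":"number","minimum":-1,"maximum":1}}},"slide":{"type":"array","items":{"type":"array","items":{"type":"number","minimum":-1,"maximum":1}}},"grip":{"type":"array","items":{"type":"number"}}},"required":["rotation","slide","grip"]}

```bash
mkdir -p pics; cat > h.py <<'E'
import numpy as np,cv2
from bench import *
def grab(n):
    d=get_image(n);d['R']=cv2.Rodrigues(np.array(d['rvec'],float))[0];d['t']=np.array(d['tvec'],float).ravel();d['K']=np.array(d['camera_matrix'],float);return d
def pts(d):
    h,w=d['depth'].shape;v,u=np.mgrid[:h,:w];r=np.stack([u,v,np.ones_like(u)],-1)@np.linalg.inv(d['K']).T
    return (r*d['depth'][...,None]-d['t'])@d['R']
def plane(d,u,v,z):
    r=d['R'].T@np.linalg.inv(d['K'])@np.array([u,v,1.]);c=-d['R'].T@d['t'];return c+r*(z-c[2])/r[2]
def proj(d,p):
    q=d['K']@(d['R']@np.array(p,float)+d['t']);return q[:2]/q[2]
E
python3 - <<'E'
from h import *
ims=[]
for n in('top','scene'):
    d=grab(n);cv2.imwrite(f'pics/{n}0.png',d['image'][...,::-1]);np.savez(f'{n}0.npz',**{k:d[k] for k in('image','depth','R','t','K')})
    print(n,-d['R'].T@d['t'],d['K'][0,0])
print(read_state())
E
```

```text
top [ -76.13672631  190.93915621 1006.11996231] 385.19592903441077
scene [ 721.53815294 -509.49456749 1200.22819231] 446.22040183882666
{'clock': 0.1, 'joints': array([-9.49411358e-01,  3.85496880e-01,  6.75697151e-03, -4.04779514e-04,
       -1.19398214e+00, -2.58604966e-01]), 'joint_vel': array([ 0.00022112, -0.00283105,  0.00294075,  0.00205116,  0.0008817 ,
        0.00030642]), 'joint_efforts': array([ 2.92238028e-04, -3.93318379e+01,  1.88929063e+01,  4.19797003e+00,
       -2.61330017e-03,  1.69550424e-05]), 'position': array([ 221.6270198 , -583.83575811,  230.32288986]), 'ee_rot': array([-1.80323429e-01,  9.83606882e-01,  9.51280422e-04, -2.39916006e-04]), 'contact_force': array([-0.87169594, -0.62526273, -0.24362559]), 'wrist_torque': array([-0.01075843,  0.01902496,  0.02886026]), 'grasp_force': 0.0, 'gripper_width': 85.7112180178652}
```

View pics/top0.png

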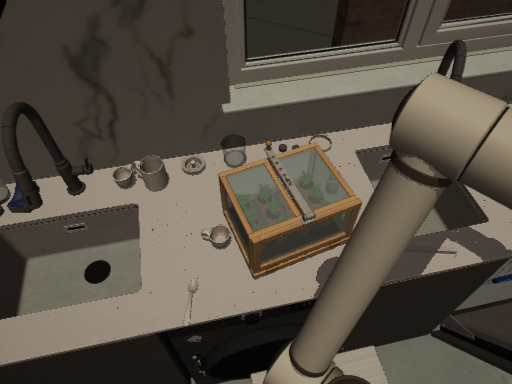

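View pics/scene0.png

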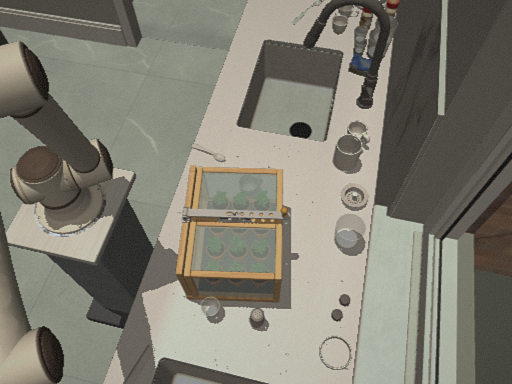

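Top: roof with the stay from pivot (308,215) to knob (268,145); scene: pivot (185,213), knob (286,211). Zooming in.

```bash
python3 - <<'E'
from h import *
L=lambda n:dict(np.load(f'{n}0.npz'))
s,t=L('scene'),L('top')
cv2.imwrite('pics/sz.png',cv2.resize(s['image'][155:310,172:302,::-1],None,fx=3.8,fy=3.8,interpolation=cv2.INTER_CUBIC))
a=t['image'][132:280,200:370,::-1];cv2.imwrite('pics/tz.png',cv2.resize(a,None,fx=4,fy=4,interpolation=cv2.INTER_CUBIC))
E
```

```text
(no output)
```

View pics/sz.png

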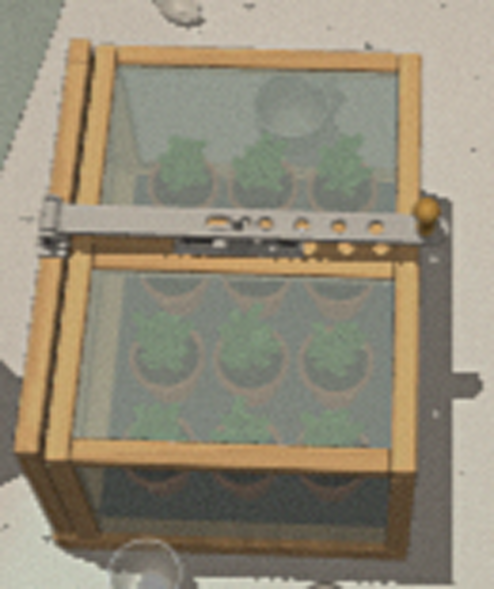

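View pics/tz.png

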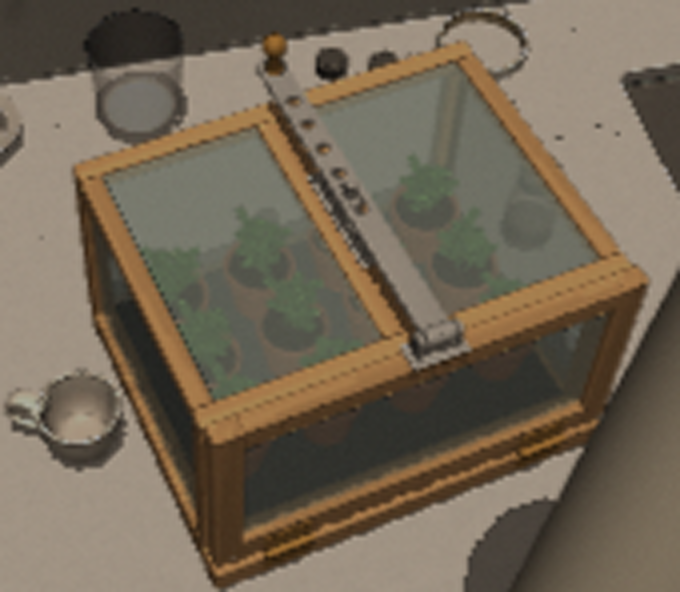

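Scene crop: slot (207–252,222) with pin near 240, holes at x=265/301/338/376, knob (428,211). Top crop: knob (275,47), holes (339,174),(324,149),(309,124),(294,102).

```bash
python3 - <<'E'
from h import *
L=lambda n:dict(np.load(f'{n}0.npz'))
s,t=L('scene'),L('top')
S=lambda x,y:(172+(x+.5)/3.8-.5,155+(y+.5)/3.8-.5)
T=lambda x,y:(200+(x+.5)/4-.5,132+(y+.5)/4-.5)
for d,F,ks in((s,S,[(265,222),(301,224),(338,227),(376,227),(240,222),(45,225)]),(t,T,[(339,174),(324,149),(309,124),(294,102),(349,193),(435,335)])):
    print(np.round([plane(d,*F(*k),222.5)[:2] for k in ks],1).tolist())
print('corners',[np.round(plane(s,*S(*k),195)[:2],1).tolist() for k in((420,55),(415,470))],[np.round(plane(t,*T(*k),195)[:2],1).tolist() for k in((78,172),(466,44))])
P=[d['K']@np.c_[d['R'],d['t']] for d in(s,t)]
X=cv2.triangulatePoints(P[0],P[1],np.array(S(428,211)),np.array(T(275,47)));print('knob',(X[:3]/X[3]).T)
for d,F,k in((s,S,(428,211)),(t,T,(275,47))): print(plane(d,*F(*k),246))
# colour knob
for d,F,k in((s,S,(428,211)),(t,T,(275,47))):
    u,v=map(int,F(*k)); print(np.round(pts(d)[v-1:v+3,u-1:u+3].reshape(-1,3)).tolist()[5:11])
# bar plane from depth
for d in(s,t):
    p=pts(d);im=d['image'].astype(int);sat=im.max(-1)-im.min(-1)
    m=(p[...,2]>210)&(p[...,2]<240)&(sat<25)&(p[...,0]>250)&(p[...,0]<800)&(abs(p[...,1])<500);q=p[m];print(m.sum(),np.median(q,0));
    q=q[abs(q[:,2]-np.median(q[:,2]))<8];c=q.mean(0);w=np.linalg.svd(q-c)[2][0];print(c,w)
E
```

```text
[[558.8, -23.7], [582.0, -20.0], [605.9, -16.8], [629.9, -11.3], [542.9, -27.3], [419.7, -57.7]]
[[560.3, -23.6], [584.0, -19.4], [608.3, -15.2], [630.5, -10.1], [543.0, -25.8], [421.9, -47.5]]
corners [[628.6, 143.2], [686.4, -156.5]] [[623.7, 144.7], [684.4, -155.5]]
knob [[662.15393432  -4.2359019  245.94386551]]
[661.87775045  -4.74760599 246.        ]
[662.72723954  -3.76801501 246.        ]
[[662.0, -9.0, 254.0], [664.0, -8.0, 254.0], [666.0, -8.0, 254.0], [660.0, -12.0, 253.0], [662.0, -11.0, 253.0], [665.0, -11.0, 254.0]]
[[657.0, -1.0, 254.0], [657.0, -4.0, 253.0], [656.0, -7.0, 253.0], [656.0, 2.0, 251.0], [656.0, -1.0, 251.0], [654.0, -3.0, 252.0]]
781 [530.71325812 -31.65751897 222.33739443]
[533.76242438 -30.98125199 222.28518055] [ 0.98211495  0.1882678  -0.00233668]
477 [531.79459346 -29.09047132 223.21983973]
[529.49279585 -28.2312441  223.06621446] [-0.98190946 -0.18934766  0.00112569]
```

Request:
{"name": "servo_tool", "arguments": {
  "rotation": [
    [0, 0, 0],
    [0, 0, -0.005],
    [0, 0, -0.01],
    [0, 0, -0.018],
    [0, 0, -0.027]
  ],
  "slide": [
    [0.05, 0.05, 0.2],
    [0.2, 0.25, 0.4],
    [0.4, 0.5, 0.4],
    [0.6, 0.75, 0.4],
    [0.75, 1, 0.4]
  ],
  "grip": [1, 1, 1, 1, 1]
}}

```text
clock: 0.72
position: [372.8, -382.6, 310.8]
ee_rot: [-0.095, 0.995, 0.0, -0.0]
contact_force: [1.3, -0.5, 1.0]
gripper_width: 85.6
grasp_force: 0.0
```

Request:
{"name": "servo_tool", "arguments": {
  "rotation": [
    [0, 0, 0],
    [0, 0, 0],
    [0, 0, 0],
    [0, 0, 0],
    [0, 0, 0]
  ],
  "slide": [
    [0.15, 0.2, 0],
    [0.3, 0.4, 0],
    [0.45, 0.6, 0],
    [0.6, 0.8, 0],
    [0.75, 1, 0]
  ],
  "grip": [1, 0.6, 0.4, 0.2, 0]
}}

```text
clock: 1.35
position: [522.4, -182.7, 310.9]
ee_rot: [-0.097, 0.995, 0.0, -0.0]
contact_force: [0.1, -0.4, -0.0]
gripper_width: 42.8
grasp_force: 0.0
```

```bash
python3 - <<'E'
from h import *
for n in('scene','top'):
    d=dict(np.load(n+'0.npz'));p=pts(d);o=np.array([541.8,-28.7]);c,s=np.cos(.192),np.sin(.192)
    q=p[...,:2]-o;X=q[...,0]*c+q[...,1]*s;Y=-q[...,0]*s+q[...,1]*c
    m=(abs(X)<30)&(abs(Y)<12)&(p[...,2]>226)&(p[...,2]<240)
    print(n,np.round(np.c_[X[m],Y[m],p[...,2][m]],1).tolist())
E
```

```text
scene [[-2.6, 2.2, 231.1], [0.2, 0.2, 235.1], [-4.9, -1.0, 231.7], [-2.5, -0.4, 230.7], [0.1, -1.4, 232.9], [2.4, 0.0, 230.2], [-22.3, -2.2, 227.6], [-2.2, -3.6, 231.6], [0.0, -2.3, 229.3], [-2.5, -3.7, 226.4], [-24.3, -9.7, 226.1], [20.0, -11.0, 226.1]]
top [[21.7, 7.5, 227.2], [3.3, 2.1, 232.2], [1.3, 0.3, 233.6], [4.0, 4.5, 228.5], [-0.8, 4.2, 233.6], [0.7, 0.4, 230.2], [-2.5, -0.7, 233.2], [1.1, 5.9, 228.3], [0.1, 3.5, 228.2], [-2.4, 1.9, 230.3]]
```

Request:
{"name": "servo_tool", "arguments": {
  "rotation": [
    [0, 0, 0],
    [0, 0, 0],
    [0, 0, 0],
    [0, 0, 0],
    [0, 0, 0],
    [0, 0, 0],
    [0, 0, 0],
    [0, 0, 0]
  ],
  "slide": [
    [0.175, 0.222, 0],
    [0.35, 0.445, 0],
    [0.525, 0.667, 0],
    [0.7, 0.891, 0],
    [0.7, 0.891, -0.1],
    [0.7, 0.891, -0.2],
    [0.7, 0.891, -0.2],
    [0.7, 0.891, -0.2]
  ],
  "grip": [0, 0, 0, 0, 0, 0, 0, 0]
}}

```text
clock: 2.35
position: [662.1, -6.4, 272.1]
ee_rot: [-0.096, 0.995, -0.0, 0.0]
contact_force: [-0.5, 0.4, 0.7]
gripper_width: 42.9
grasp_force: 0.0
```

```bash
python3 - <<'E'
from h import *
print(read_state()['position'])
a=[]
for n,(u,v) in(('scene',(284,210)),('top',(268,143))):
    d=grab(n);a.append(cv2.resize(d['image'][v-35:v+35,u-35:u+35,::-1],(390,390),interpolation=cv2.INTER_CUBIC))
cv2.imwrite('pics/k1.png',np.hstack(a))
E
```

```text
[662.11493398  -6.35744855 272.08232421]
```

View pics/k1.png

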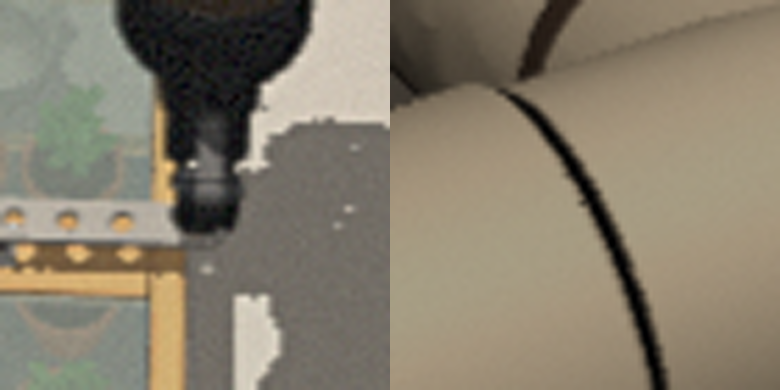

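The near finger (205,190 in the left half) hides the knob in the scene view, the arm hides it from the top; position agrees with the measurement, so go down and grip.

Request:
{"name": "servo_tool", "arguments": {
  "rotation": [
    [0, 0, 0],
    [0, 0, 0],
    [0, 0, 0],
    [0, 0, 0],
    [0, 0, 0],
    [0, 0, 0],
    [0, 0, 0],
    [0, 0, 0]
  ],
  "slide": [
    [0, 0.007, -0.1],
    [0, 0.007, -0.18],
    [0, 0.007, -0.213],
    [0, 0.007, -0.213],
    [0, 0.007, -0.213],
    [0, 0.007, -0.213],
    [0, 0.007, -0.213],
    [0, 0.007, -0.213]
  ],
  "grip": [0, 0, 0, 0, -1, -1, -1, -1]
}}

```text
clock: 3.45
position: [662.3, -4.7, 229.6]
ee_rot: [-0.096, 0.995, -0.0, 0.001]
contact_force: [0.6, -0.2, 3.4]
gripper_width: 15.3
grasp_force: 58.4
```

Request:
{"name": "servo_tool", "arguments": {
  "rotation": [
    [0, 0, 0],
    [0, 0, 0],
    [0, 0, 0],
    [0, 0, 0]
  ],
  "slide": [
    [-0.003, -0.001, 0.025],
    [-0.006, -0.001, 0.05],
    [-0.011, -0.002, 0.075],
    [-0.011, -0.002, 0.075]
  ],
  "grip": [-1, -1, -1, -1]
}}

```text
clock: 3.95
position: [659.7, -5.0, 244.2]
ee_rot: [-0.096, 0.995, 0.0, 0.0]
contact_force: [-1.0, 0.2, -1.2]
gripper_width: 14.5
grasp_force: 58.4
```

Request:
{"name": "servo_tool", "arguments": {
  "rotation": [
    [0, 0, 0],
    [0, 0, 0],
    [0, 0, 0],
    [0, 0, 0],
    [0, 0, 0],
    [0, 0, 0]
  ],
  "slide": [
    [-0.007, -0.001, 0.025],
    [-0.014, -0.003, 0.05],
    [-0.022, -0.004, 0.075],
    [-0.032, -0.006, 0.1],
    [-0.044, -0.009, 0.125],
    [-0.044, -0.009, 0.125]
  ],
  "grip": [-1, -1, -1, -1, -1, -1]
}}

```text
clock: 4.7
position: [650.9, -6.9, 269.4]
ee_rot: [-0.096, 0.995, 0.0, 0.001]
contact_force: [1.3, 0.5, -2.1]
gripper_width: 14.2
grasp_force: 58.4
```

```bash
python3 - <<'E'
from h import *
s=read_state();print(s['position'],s['contact_force'],s['gripper_width'])
d=grab('scene');cv2.imwrite('pics/l1.png',cv2.resize(d['image'][150:310,165:325,::-1],None,fx=3.7,fy=3.7,interpolation=cv2.INTER_CUBIC))
E
```

```text
[650.85669939  -6.92918143 269.41674471] [ 1.34086218  0.52177127 -2.130184  ] 14.15311077867447
```

View pics/l1.png

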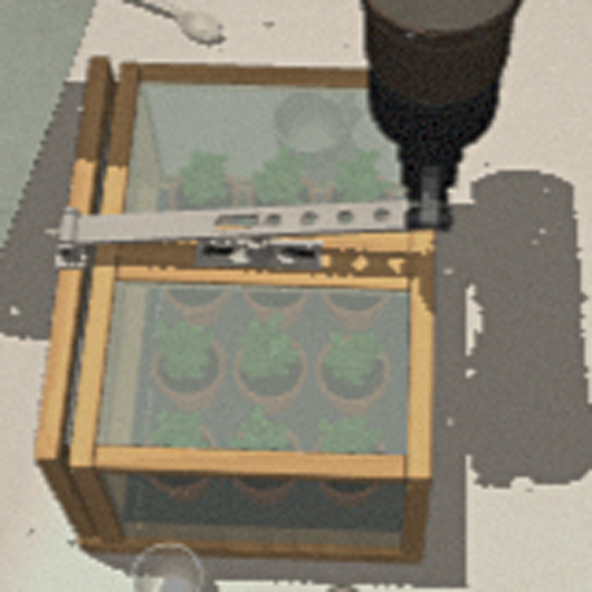

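Bar is off the pin (holes at (273–382,215), knob held at (430,205)); vent only slightly open. Width is shrinking a little, so check for slip from the bar slope.

```bash
cat >> h.py <<'E'
def bar(d,pv=-122,lo=-150,hi=95):
    p=pts(d);im=d['image'].astype(int);o=np.array([541.8,-28.7]);c,s=np.cos(.192),np.sin(.192)
    q=p[...,:2]-o;X=q[...,0]*c+q[...,1]*s;Y=-q[...,0]*s+q[...,1]*c
    m=(X>lo)&(X<hi)&(abs(Y)<14)&(p[...,2]>209)&(im.max(-1)-im.min(-1)<25)&(im.mean(-1)>100)
    x,z,y=X[m],p[...,2][m],Y[m];k=np.ones(len(x),bool)
    for _ in range(6):
        f=np.polyfit(x[k],z[k],1);k=abs(z-np.polyval(f,x))<4
    g=np.polyfit(x[k],y[k],1)
    return f,g,k.sum(),X,Y,p
E
python3 - <<'E'
from h import *
d=grab('scene');f,g,n,*_=bar(d);s=read_state()
print(f,g,n,s['gripper_width'],s['clock'])
E
```

```text
[1.61311221e-01 2.43411237e+02] [-0.00287198 -0.05068343] 609 14.528762017919432 4.8
```

Request:
{"name": "servo_tool", "arguments": {
  "rotation": [
    [0, 0, 0],
    [0, 0, 0],
    [0, 0, 0],
    [0, 0, 0],
    [0, 0, 0],
    [0, 0, 0],
    [0, 0, 0],
    [0, 0, 0]
  ],
  "slide": [
    [-0.04, -0.008, 0],
    [-0.085, -0.016, 0],
    [-0.13, -0.025, 0],
    [-0.175, -0.034, -0.015],
    [-0.22, -0.043, -0.03],
    [-0.265, -0.052, -0.045],
    [-0.297, -0.058, -0.06],
    [-0.297, -0.058, -0.06]
  ],
  "grip": [-1, -1, -1, -1, -1, -1, -1, -1]
}}

```text
clock: 5.8
position: [590.7, -18.7, 256.5]
ee_rot: [-0.096, 0.995, 0.0, -0.0]
contact_force: [-0.6, 0.1, -2.2]
gripper_width: 14.4
grasp_force: 58.5
```

```bash
python3 - <<'E'
from h import *
d=grab('scene');f,g,n,X,Y,p=bar(d,lo=-190,hi=30);s=read_state()
print(f,g,n,s['gripper_width'],s['clock'],s['position'],s['contact_force'])
c0,s0=np.cos(.192),np.sin(.192)
for x in(-0.5,):
    print('pin top px',proj(d,[541.8+x*c0,-28.7+x*s0,231.5]))
cv2.imwrite('pics/l2.png',cv2.resize(d['image'][180:250,165:285,::-1],None,fx=6.6,fy=6.6,interpolation=cv2.INTER_CUBIC))
E
```

```text
[1.58268092e-01 2.40742869e+02] [-0.00278913 -0.12098991] 551 14.245087898810992 5.85 [591.14894581 -18.58298343 256.62126439] [-0.61938379  0.81786978 -2.17826905]
pin top px [233.80290267 211.73281048]
```

View pics/l2.png

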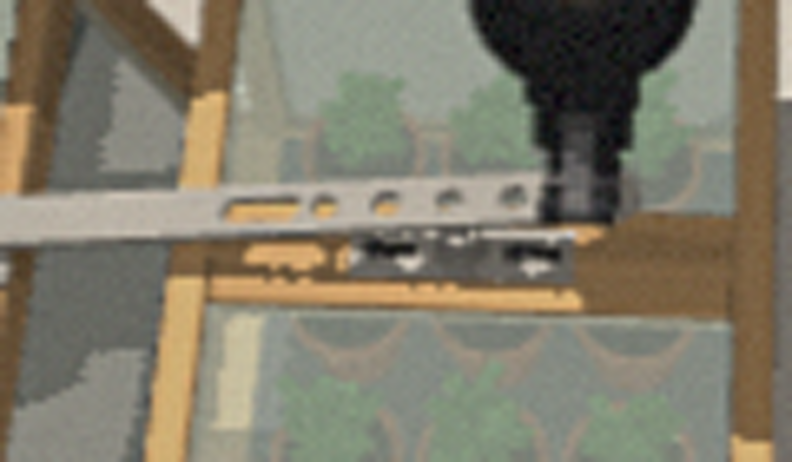

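Hole 3 is at crop (449,198) → pixel (233,210), pin top predicted at (233.8,211.7): nearly aligned. Lowering gently.

Request:
{"name": "servo_tool", "arguments": {
  "rotation": [
    [0, 0, 0],
    [0, 0, 0],
    [0, 0, 0],
    [0, 0, 0],
    [0, 0, 0]
  ],
  "slide": [
    [0.001, 0, -0.01],
    [0.002, 0, -0.02],
    [0.003, 0.001, -0.03],
    [0.005, 0.001, -0.04],
    [0.005, 0.001, -0.04]
  ],
  "grip": [-1, -1, -1, -1, -1]
}}

```text
clock: 6.48
position: [592.3, -18.4, 248.4]
ee_rot: [-0.096, 0.995, -0.0, -0.0]
contact_force: [-0.4, -0.5, -1.9]
gripper_width: 14.2
grasp_force: 58.5
```

Request:
{"name": "servo_tool", "arguments": {
  "rotation": [
    [0, 0, 0],
    [0, 0, 0],
    [0, 0, 0]
  ],
  "slide": [
    [0.001, 0, -0.01],
    [0.003, 0, -0.02],
    [0.003, 0, -0.02]
  ],
  "grip": [-1, -1, -1]
}}

```text
clock: 6.85
position: [593.0, -18.3, 244.5]
ee_rot: [-0.096, 0.995, 0.0, -0.0]
contact_force: [-0.8, 0.3, -2.2]
gripper_width: 14.5
grasp_force: 58.5
```

```bash
python3 - <<'E'
from h import *
d=grab('scene');f,g,n,X,Y,p=bar(d,lo=-190,hi=30);s=read_state()
print(f,g,n,s['gripper_width'],s['clock'],s['position'],s['contact_force'])
E
```

```text
[1.07025493e-01 2.31127295e+02] [-0.00244391 -0.2525748 ] 543 14.249802770165857 6.9 [592.97244017 -18.32017187 244.62356269] [-1.02930286  0.56994103 -1.67876313]
```

Request:
{"name": "servo_tool", "arguments": {
  "rotation": [
    [0, 0, 0],
    [0, 0, 0],
    [0, 0, 0],
    [0, 0, 0],
    [0, 0, 0]
  ],
  "slide": [
    [0.001, 0, -0.01],
    [0.003, 0, -0.02],
    [0.004, 0.001, -0.03],
    [0.006, 0.001, -0.04],
    [0.006, 0.001, -0.04]
  ],
  "grip": [-1, -1, -1, -1, -1]
}}

```text
clock: 7.52
position: [594.0, -18.2, 236.4]
ee_rot: [-0.096, 0.995, -0.0, -0.0]
contact_force: [-0.6, -0.3, -1.4]
gripper_width: 14.3
grasp_force: 58.5
```

Request:
{"name": "servo_tool", "arguments": {
  "rotation": [
    [0, 0, 0],
    [0, 0, 0]
  ],
  "slide": [
    [0.001, 0, -0.008],
    [0.001, 0, -0.008]
  ],
  "grip": [-1, -1]
}}

```text
clock: 7.78
position: [594.3, -18.2, 235.0]
ee_rot: [-0.096, 0.995, -0.0, -0.0]
contact_force: [-1.7, -0.9, -1.8]
gripper_width: 14.4
grasp_force: 58.6
```

```bash
python3 - <<'E'
from h import *
d=grab('scene');f,g,n,X,Y,p=bar(d,lo=-190,hi=30);s=read_state()
print(f,g,n,s['gripper_width'],s['clock'],s['position'],s['contact_force'])
E
```

```text
[7.01537487e-02 2.23666353e+02] [-0.0040575 -0.7547378] 571 14.358706640588135 7.825 [594.30994408 -18.12753995 235.05283156] [-0.40296093 -0.34183041 -1.74789303]
```

Request:
{"name": "servo_tool", "arguments": {
  "rotation": [
    [0, 0, 0],
    [0, 0, 0]
  ],
  "slide": [
    [0, 0, -0.005],
    [0, 0, -0.005]
  ],
  "grip": [-1, -1]
}}

```text
clock: 8.07
position: [594.4, -18.1, 234.1]
ee_rot: [-0.096, 0.995, 0.0, 0.0]
contact_force: [-0.2, 0.3, -1.1]
gripper_width: 14.5
grasp_force: 58.6
```

Request:
{"name": "servo_tool", "arguments": {
  "rotation": [
    [0, 0, 0],
    [0, 0, 0]
  ],
  "slide": [
    [0, 0, -0.005],
    [0, 0, -0.005]
  ],
  "grip": [-1, -1]
}}

```text
clock: 8.32
position: [594.6, -18.1, 233.8]
ee_rot: [-0.097, 0.995, -0.0, 0.0]
contact_force: [-1.0, 0.1, 0.4]
gripper_width: 14.3
grasp_force: 58.8
```

Request:
{"name": "servo_tool", "arguments": {
  "rotation": [
    [0, 0, 0],
    [0, 0, 0],
    [0, 0, 0]
  ],
  "slide": [
    [-0.003, -0.001, 0],
    [-0.005, -0.001, -0.001],
    [-0.005, -0.001, -0.001]
  ],
  "grip": [-1, -1, -1]
}}

```text
clock: 8.7
position: [594.4, -18.2, 233.7]
ee_rot: [-0.097, 0.995, -0.0, 0.001]
contact_force: [2.1, 0.5, 3.6]
gripper_width: 14.9
grasp_force: 58.9
```

```bash
python3 - <<'E'
from h import *
d=grab('scene');f,g,n,X,Y,p=bar(d,lo=-190,hi=30);print(f,n,read_state()['contact_force'])
E
```

```text
[6.67355234e-02 2.22871161e+02] 580 [2.15517045 1.25932847 3.41099706]
```

Home (222.9 against 222.5), pin carrying. Release and withdraw upward.

Request:
{"name": "servo_tool", "arguments": {
  "rotation": [
    [0, 0, 0],
    [0, 0, 0],
    [0, 0, 0],
    [0, 0, 0],
    [0, 0, 0]
  ],
  "slide": [
    [0, 0, 0],
    [0, 0, 0],
    [0, 0, 0],
    [0, 0, 0],
    [0, 0, 0]
  ],
  "grip": [-0.4, 0, 0, 0, 0]
}}

```text
clock: 9.38
position: [593.3, -18.4, 232.8]
ee_rot: [-0.096, 0.995, -0.0, -0.0]
contact_force: [-0.3, 0.0, 0.2]
gripper_width: 42.5
grasp_force: 0.0
```

Request:
{"name": "servo_tool", "arguments": {
  "rotation": [
    [0, 0, 0],
    [0, 0, 0],
    [0, 0, 0],
    [0, 0, 0],
    [0, 0, 0],
    [0, 0, 0],
    [0, 0, 0],
    [0, 0, 0]
  ],
  "slide": [
    [0, 0, 0.1],
    [0, 0, 0.25],
    [0, 0, 0.4],
    [0, -0.2, 0.5],
    [0, -0.5, 0.5],
    [0, -0.8, 0.5],
    [0, -1, 0.5],
    [0, -1, 0.5]
  ],
  "grip": [0, 0, 0, 0, 0, 0, 0, 0]
}}

```text
clock: 10.38
position: [592.9, -221.0, 332.3]
ee_rot: [-0.094, 0.996, 0.0, -0.001]
contact_force: [-0.2, 0.4, 0.6]
gripper_width: 42.9
grasp_force: 0.0
```

```bash
python3 - <<'E'
from h import *
d=grab('scene');f,g,n,X,Y,p=bar(d,lo=-190,hi=30);s=read_state();print(f,g,n,s['position'],s['contact_force'],s['gripper_width'])
cv2.imwrite('pics/e1.png',cv2.resize(d['image'][150:330,150:350,::-1],None,fx=3.3,fy=3.3,interpolation=cv2.INTER_CUBIC))
E
```

```text
[  0.37715133 278.5495823 ] [  0.77203357 138.63193703] 6 [ 593.08864727 -219.47659533  332.39878684] [ 0.15398638  0.18550444 -0.52089195] 43.00124016008529
```

View pics/e1.png

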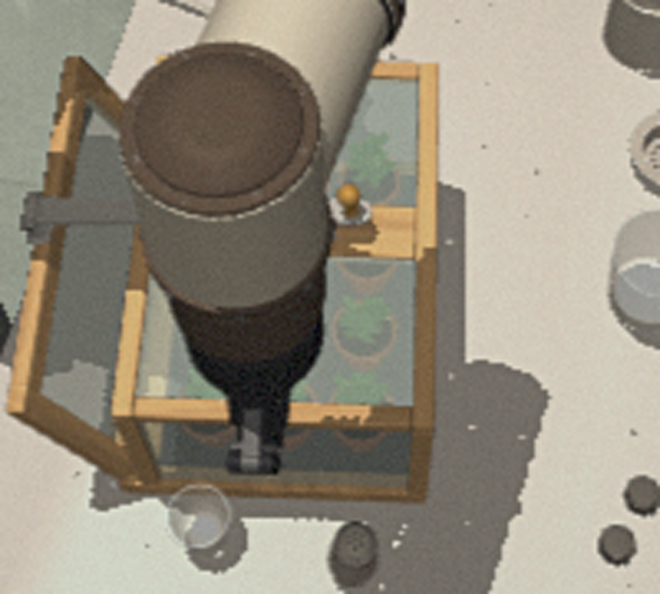

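The vent stands open on the stay, with the knob at (347,195) still at its place; mill and tumbler stand. The arm hides the holes; move it aside once more and check.

Request:
{"name": "servo_tool", "arguments": {
  "rotation": [
    [0, 0, 0],
    [0, 0, 0],
    [0, 0, 0],
    [0, 0, 0],
    [0, 0, 0]
  ],
  "slide": [
    [-0.1, -0.2, 0],
    [-0.2, -0.4, 0],
    [-0.3, -0.6, 0],
    [-0.4, -0.8, 0],
    [-0.5, -1, 0]
  ],
  "grip": [0, 0, 0, 0, 0]
}}

```text
clock: 11.05
position: [493.4, -418.1, 333.2]
ee_rot: [-0.097, 0.995, -0.0, 0.0]
contact_force: [0.7, -0.8, 1.4]
gripper_width: 42.7
grasp_force: 0.0
```

```bash
python3 - <<'E'
from h import *
d=grab('scene');f,g,n,X,Y,p=bar(d,lo=-190,hi=30);print(f,g,n)
m=(abs(X)<10)&(abs(Y)<6)&(p[...,2]>227)&(p[...,2]<238);print('pin',m.sum(),np.c_[X[m],Y[m],p[...,2][m]].mean(0))
a=cv2.resize(d['image'][150:330,150:350,::-1],(600,540),interpolation=cv2.INTER_CUBIC);cv2.imwrite('pics/e2.png',a)
E
```

```text
[8.45991283e-02 2.22779716e+02] [-0.14960484  2.65797669] 79
pin 8 [-2.28280577e-02 -8.27590169e-01  2.30380944e+02]
```

View pics/e2.png

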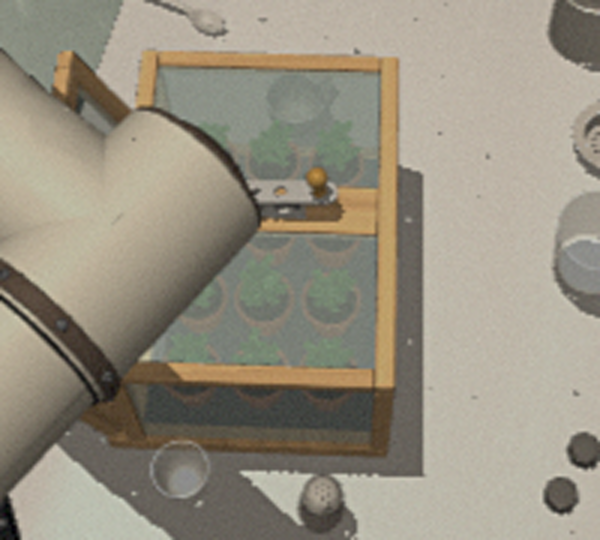

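Knob at (317,180), hole 4 free at (280,190). The pin stands about 8 mm above the bar in hole 3, so the stay is home; mug, mill and tumbler are in place.

```bash
python3 -c "
from bench import job_done;print(job_done())"
```

```text
the job is handed in; nothing more can be done
None
```

The vent is propped open with the stay's third round hole over the pin and the bar resting on the collar. I let go of the knob, left the mug, mill and tumbler in place, and handed the job in at about 11 s on the clock.

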